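# Set the square bench timer without letting it spin

### The arm

A 7-joint arm with a two-finger parallel gripper is mounted at the origin on a cart in front of the work surface, level with it; the furniture and walls round the work are solid. World frame = base frame: x ahead of the robot, y to its left, z up, the work surface at z = 0. Lengths are in m, angles in rad, forces in N, time in s.
With the tool pointing down it reaches from about 0.425 to 0.95 m from the base axis. Payload 4.7 kg.
Tool frame: the origin (TCP) lies between the finger pads; the fingertips stand 25 mm ahead of it and the grasp point (between the pads) lies 6 mm ahead of it; x points along the fingers, z is the direction in which the jaws open and shut, and the axes are right-handed (so a half turn about x gives the same grasp; the last joint's range is limited). The gripper opens to 85 mm and grips with 20 to 120 N. Pads are 22 mm wide; open, the fingers measure 114 mm over their backs; the gripper's body (76 mm by 85 mm) begins 54 mm behind the grasp point. The pads swing forward as they close: fully open they stand 13 mm farther back than shut.
Start: joints at [1.218, 0.469, -0.049, 1.532, 0.024, 1.141, -0.082], TCP at [0.215, -0.64, 0.256] pointing down, gripper open.
Joint ranges: [-2.59, 2.59], [-0.33, 1.99], [-1.39, 1.29], [0.1, 2.45], [-1.04, 4.18], [0.21, 1.99], [-2.66, 2.66]. Speed limits (rad/s): [2.57, 2.57, 3.14, 3.14, 3.14, 3.14, 3.14].

### API

Orientations are given as a 3x3 rotation matrix whose columns are the frame's x, y, z axes.
In Python, from rig import * gives the robot as it stands. Calls block until the motion is done:
- movep(position, orientation): joint-space move of the TCP to a pose.
- move_l(position, attitude=None, feed=0.15, until_force=None): straight line of the TCP; attitude=None keeps the orientation; feed is the mean speed in m/s. With until_force (N) it stops when the force on the tool has changed by that much, and returns True; else False.
- move_joints(angles): joint-space move.
- command_gripper(opening, newtons=None): finger opening in m; newtons is the grip in N (None keeps the last); returns when the fingers have stopped.
- sleep(seconds).
- inverse_kinematics(position, orientation): joint angles nearest the present ones, or None.
- sense(): the state.
- camera(name): name is "scene" or "side" or "wrist"; returns (picture, depth): 384x512x3 uint8, red, green, blue; 384x512 float32, m along the optical axis (not along the pixel's ray), 0 where there is no reading.
- camera_params(name): a dict with "K" (3x3 intrinsics, pixels), "position" and "rotation" of the camera in the world; the wrist camera has in their place "tool_from_camera" (4x4, takes a point from camera to tool coordinates, whose origin is the TCP and whose axes are the tool frame's). Camera axes: x right, y down, z forward; pixel columns grow to the right and rows downward; lengths in m; the calibration is good to about 2 mm. The wrist camera is an equidistant fisheye: a pixel r from the principal point sees the ray r / f radians off the axis. A picture is of the moment at which its call begins: read the wrist's pose just before it. camera_params takes no time and is no camera call.
A pose or a line that the arm cannot do raises Unreachable and nothing moves.
- finish_job(): hands the job in, once; it reports no verdict.
The state is a dict: "time_s": time; "joint_pos": joint angles; "qd": joint speeds; "joint_efforts": joint torques, N m; "position": TCP position; "tcp_rot": TCP orientation; "wrist_force": force on the tool from outside, world axes, zero at the start; "ft_torque": the same for the moment, N m; "finger_gap": finger opening in m.
Only numpy, scipy, OpenCV 4.12 (cv2) and the standard library are available. Lean on these libraries where they do the work, as an engineer would, in place of code of your own. Each camera call takes 0.05 s, during which the arm holds its last target.

### The job

The glazing putty has to set: set the square bench timer by turning its knob clockwise until the pointer line stands at the long thick mark on the dial, then let go. The timer stands loose and is light, with a stiff knob, so bear down on the knob while you turn it, so that the case stays where it is and does not spin round. Do not touch the round timer.

Things in the scene. Friction and masses are not known exactly. Their poses are not given: they have to be found in the camera images.
- square_timer: loose grey box timer, 90 x 90 mm, about 0.23 kg, white dial on top at z = 40 mm. Origin: centre of its underside, z up; front (side with sounder slots) faces its -x. Black knob on the vertical axis through the origin: skirt 56 mm across up to z = 46 mm, on it a bar 48 mm long, 14 mm wide, z 46 to 71 mm, to pinch across its width. A white line on the top and end of one half is the pointer
- square_knob (a joint): angle of the square timer's knob, rad, 0 to 4.71, clockwise seen from above; stays where left. At 0 the bar lies along the case's x axis, pointer to the front (-x); at 1.31 (75 degrees) the pointer is at the long thick mark. Starts between 0 and 0.45. Turning takes 0.24 N m; without some 12 to 20 N of downward push on the knob the whole timer spins along
- square_mark (a point): middle of the one long thick black mark (12 x 4 mm) on the square timer's dial, fixed to the case, 34.5 mm from the knob's axis and 41 mm above the underside; the other ten marks, every 30 degrees, are thin and short (6 mm)
- round_timer: the round timer, not to be touched: a loose grey drum 94 mm across with the same white dial (z = 40 mm) and the same black bar knob, up to z = 71 mm. Origin at the centre of its underside, z up

How it is judged:
By the outcome, as a careful person would: the job done as asked, in the order asked, and still so for the second after the job is handed in, with the robot touching nothing.
It also fails if it takes over 32 s, if anything falls off the work surface, if the arm or the gripper's body presses on something with over 40 N, if the wrist force passes 120 N, or if a joint passes its speed limit or range.

## Working session

There is one attempt and no reset: what is moved stays moved. The work goes in short steps, each a Python script; the robot and the scene stay as the last script left them, time stands still between calls to the robot, and variables do not carry over. Pictures are saved under pics/ and viewed, and the job is handed in when it is done.

```bash
ls; mkdir -p pics; python3 - <<'E'
from rig import *
import cv2,numpy as np
s=sense(); print(s)
for n in ["scene","side","wrist"]:
    p,d=camera(n); cv2.imwrite(f"pics/a_{n}.png",p[:,:,::-1]); np.save(f"pics/a_{n}_d.npy",d); np.save(f"pics/a_{n}.npy",p)
    print(n,camera_params(n))
E
```

```text
pics
{'time_s': 0.0, 'joint_pos': array([ 1.21805415,  0.4694395 , -0.0485774 ,  1.53369021,  0.02409963,
        1.14099655, -0.08229093]), 'qd': array([ 1.31742414e-04, -4.21128259e-04,  7.97780613e-04,  1.18361677e-03,
       -6.88882569e-05, -2.85571935e-04,  3.55056268e-04]), 'joint_efforts': array([ 4.44220350e-04, -5.10315835e+01, -4.62975469e-02, -2.37710434e+01,
        1.07673972e-02,  7.58423936e-03,  9.88699469e-06]), 'position': array([ 0.21462499, -0.63940679,  0.2552642 ]), 'tcp_rot': array([[-6.94466085e-04,  9.48011871e-01,  3.18234208e-01],
       [ 1.82004452e-03,  3.18234956e-01, -9.48010127e-01],
       [-9.99998103e-01, -7.91604550e-05, -1.94642720e-03]]), 'wrist_force': array([-0.11030392, -0.22000471,  0.14237563]), 'ft_torque': array([-0.00241341,  0.01665697,  0.01143544]), 'finger_gap': 0.08520161478099984}
scene {'K': array([[406.78132397,   0.        , 254.9263912 ],
       [  0.        , 406.78132397, 188.63263867],
       [  0.        ,   0.        ,   1.        ]]), 'position': array([0.01212198, 0.82615282, 0.57125554]), 'rotation': array([[-8.7020247
[... 373 characters left out ...]
0.67795451]), 'rotation': array([[-0.98132642, -0.11719016,  0.15252847],
       [-0.19216229,  0.63230596, -0.75050838],
       [-0.00849247, -0.76580392, -0.64301807]])}
wrist {'K': array([[297.31863964,   0.        , 256.7251459 ],
       [  0.        , 297.31863964, 193.67179532],
       [  0.        ,   0.        ,   1.        ]]), 'tool_from_camera': array([[-8.27538429e-04, -3.08177736e-01,  9.51328439e-01,
        -1.17632077e-01],
       [-3.10942854e-04, -9.51328639e-01, -3.08178071e-01,
         7.76303052e-02],
       [ 9.99999609e-01, -5.50837977e-04,  6.91435342e-04,
        -1.23104764e-04],
       [ 0.00000000e+00,  0.00000000e+00,  0.00000000e+00,
         1.00000000e+00]])}
```

View pics/a_scene.png

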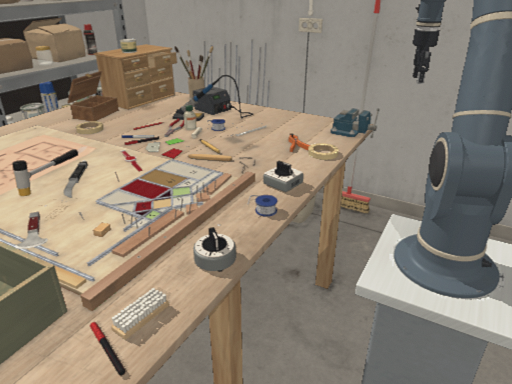

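View pics/a_side.png

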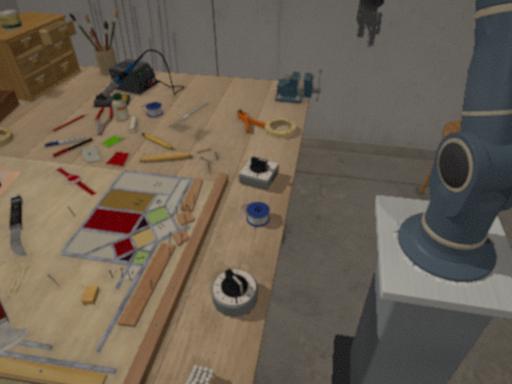

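View pics/a_wrist.png

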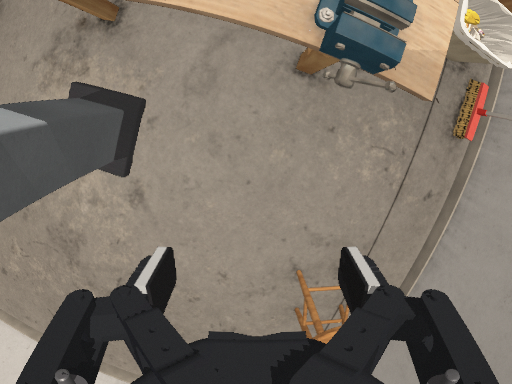

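The square timer is at about scene (283,177) and side (259,172). The round one is at scene (214,248) and side (234,290). I'll take a rough position from these, then look from above with the wrist camera.

```bash
cat > h.py <<'E'
import numpy as np,cv2
def ray(cp,px):
    K=cp["K"]; v=np.array([(px[0]-K[0,2])/K[0,0],(px[1]-K[1,2])/K[1,1],1.]); return cp["position"],cp["rotation"]@v
def onz(o,d,z): return o+d*(z-o[2])/d[2]
def wray(cp,pos,R,px):
    K=cp["K"]; a=(px[0]-K[0,2])/K[0,0]; b=(px[1]-K[1,2])/K[1,1]; r=np.hypot(a,b)
    v=np.array([np.sin(r)*a/max(r,1e-9),np.sin(r)*b/max(r,1e-9),np.cos(r)])
    T=cp["tool_from_camera"]; return pos+R@T[:3,3],R@(T[:3,:3]@v)
def wproj(cp,pos,R,P):
    T=cp["tool_from_camera"]; q=T[:3,:3].T@(R.T@(np.asarray(P)-pos)-T[:3,3]); th=np.arctan2(np.hypot(*q[:2]),q[2]); f=cp["K"][0,0]
    u=q[:2]/np.hypot(*q[:2])*th*f; return u+cp["K"][:2,2]
E
python3 - <<'E'
from rig import *
from h import *
for n,q,r in [("scene",(283,178),(214,243)),("side",(259,172),(234,284))]:
    cp=camera_params(n); print(n,onz(*ray(cp,q),.04),onz(*ray(cp,r),.04))
    im=cv2.imread(f"pics/a_{n}.png"); c=im[q[1]-32:q[1]+32,q[0]-40:q[0]+40]; cv2.imwrite(f"pics/b_{n}.png",cv2.resize(c,None,fx=8,fy=8,interpolation=cv2.INTER_CUBIC))
E
```

```text
scene [ 0.45816712 -0.12658263  0.04      ] [0.45106724 0.23363424 0.04      ]
side [ 0.47250107 -0.14516661  0.04      ] [0.45243041 0.23042709 0.04      ]
```

```bash
python3 - <<'E'
import cv2,numpy as np
a=cv2.imread("pics/b_scene.png");b=cv2.imread("pics/b_side.png")
cv2.imwrite("pics/b.png",cv2.resize(np.vstack([a,b]),(375,600)))
E
```

```text
(no output)
```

View pics/b_side.png

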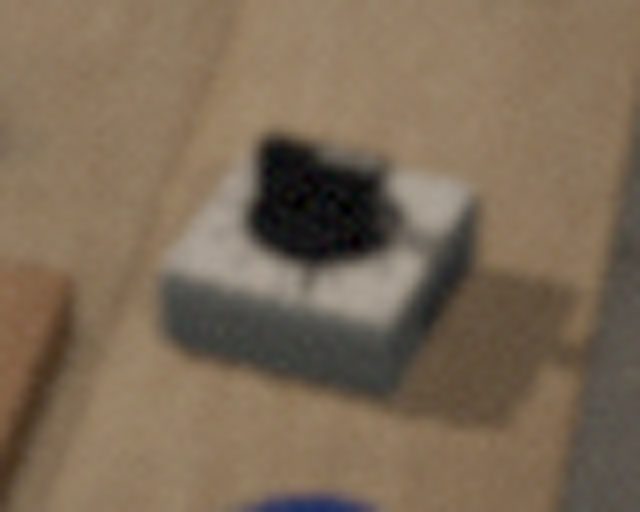

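```bash
python3 - <<'E'
from rig import *
from h import *
R=np.array([[0,1,0],[0,0,-1],[-1,0,0]],float)
print(inverse_kinematics([.465,-.138,.21],R))
movep([.465,-.138,.21],R)
s=sense(); p,d=camera("wrist"); cv2.imwrite("pics/c.png",p[:,:,::-1]); np.savez("pics/c.npz",p=p,d=d,pos=s["position"],R=s["tcp_rot"])
print(s["time_s"],s["position"],s["joint_pos"])
E
```

```text
[ 0.51004683  0.23406916 -0.35706062  2.00901555  0.10243835  0.9153267
 -1.47142736]
2.175 [ 0.46505717 -0.13899489  0.21006701] [ 0.51087555  0.23428467 -0.35597915  2.00846612  0.10260449  0.91532035
 -1.4712546 ]
```

View pics/c.png

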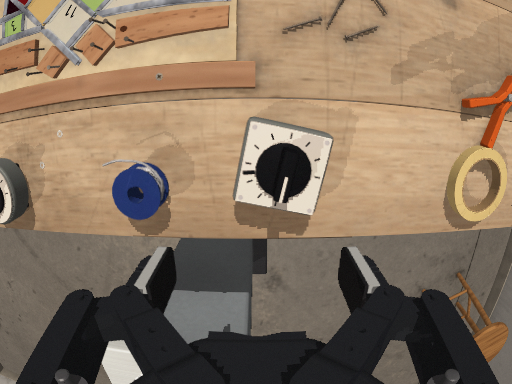

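The wrist view shows the dial as a white square centred near (284,167), the pointer line near (282,190) and the thick mark near (249,172). Now I'll measure them.

```bash
cat > meas.py <<'E'
from rig import *
from h import *
def meas(f,c,ps=None):
    z=np.load(f); p=z["p"].astype(int); pos,R=z["pos"],z["R"]; cp=camera_params("wrist")
    cx,cy=wproj(cp,pos,R,[c[0],c[1],.04])
    # rectify onto plane
    def rect(h,S=300,m=.0004):
        g=np.mgrid[0:S,0:S]; X=c[0]+(S/2-g[0])*m; Y=c[1]+(S/2-g[1])*m
        T=cp["tool_from_camera"]; P=np.stack([X,Y,np.full(X.shape,h)],-1)-pos
        q=(P@R-T[:3,3])@T[:3,:3]; r=np.hypot(q[...,0],q[...,1]); th=np.arctan2(r,q[...,2]); k=th/r*cp["K"][0,0]
        return cv2.remap(z["p"][:,:,::-1].copy(),(q[...,0]*k+cp["K"][0,2]).astype(np.float32),(q[...,1]*k+cp["K"][1,2]).astype(np.float32),cv2.INTER_CUBIC)
    def xy(u,v): return np.array([c[0]+(150-v)*.0004,c[1]+(150-u)*.0004])
    im=rect(.04); top=rect(.071)
    cv2.imwrite(ps,np.hstack([cv2.resize(im,(400,400)),cv2.resize(top,(400,400))]))
    # dial
    hsv=cv2.cvtColor(im,cv2.COLOR_BGR2HSV); w=((hsv[...,2]>170)&(hsv[...,1]<40)).astype(np.uint8)
    cs=cv2.findContours(w,cv2.RETR_EXTERNAL,cv2.CHAIN_APPROX_NONE)[0]; C=max(cs,key=cv2.contourArea)
    (u,v),(a,b),_=rect_=cv2.minAreaRect(C); box=[xy(*q) for q in cv2.boxPoints(rect_)]
    ctr=xy(u,v); print("dial c",ctr,"size",a*.4,b*.4)
    e=[box[1]-box[0],box[2]-box[1]]; yaws=[np.degrees(np.arctan2(q[1],q[0])) for q in e]; print("edge yaws",yaws)
    # skirt: black blob at z=.046 (skirt top)
    s=rect(.046); bl=(s.max(2)<70).astype(np.uint8); n,l,st,ce=cv2.connectedComponentsWithStats(bl)
    i=1+np.argmax(st[1:,4]); 
    # mark: dark comps on dial
    for h,nm in[(.041,"mark")]:
        s=rect(h); m=(cv2.cvtColor(s,cv2.COLOR_BGR2GRAY)<110).astype(np.uint8); n,l,st,ce=cv2.connectedComponentsWithStats(m)
        for i in range(1,n):
            d=xy(*ce[i])-ctr; r=np.hypot(*d)
            if r<.043 and st[i,4]>15: print("dark",st[i,4]*.16,"mm2 r",r*1e3,"az",np.degrees(np.arctan2(d[1],d[0])))
    # pointer line on top
    m=np.array(top.max(2)>150,np.uint8); g=np.mgrid[0:300,0:300]; P=np.stack(xy(g[1],g[0]),-1) if False else np.stack([c[0]+(150-g[0])*.0004,c[1]+(150-g[1])*.0004],-1)
    m&=(np.hypot(*(P-ctr).transpose(2,0,1))<.0255).astype(np.uint8)
    n,l,st,ce=cv2.connectedComponentsWithStats(m)
    for i in range(1,n):
        if st[i,4]<30: continue
        q=P[l==i]; d=q.mean(0)-ctr; vx=np.linalg.svd(q-q.mean(0))[2][0]; vx*=np.sign(vx@d)
        print("white top",st[i,4]*.16,"mm2 r",np.hypot(*d)*1e3,"az",np.degrees(np.arctan2(d[1],d[0])),"line az",np.degrees(np.arctan2(vx[1],vx[0])))
    return ctr
if __name__=="__main__":
    cp=camera_params("wrist"); z=np.load("pics/c.npz")
    c=onz(*wray(cp,z["pos"],z["R"],(284,168)),.04); print(c)
    print("round",onz(*wray(cp,z["pos"],z["R"],(0,190)),.04))
    meas("pics/c.npz",c[:2],"pics/c_rect.png")
E
python3 meas.py
```

```text
[ 0.47641729 -0.1667308   0.04      ]
round [0.45574917 0.21176897 0.04      ]
dial c [ 0.4750294  -0.16567174] size 83.12054443359375 83.02007446289063
edge yaws [np.float64(-11.592173214636892), np.float64(-101.59217953829136)]
dark 7.04 mm2 r 35.016572021684134 az 18.551816974748384
dark 2.88 mm2 r 34.54827615914973 az -11.865252383473921
dark 7.5200000000000005 mm2 r 35.232193168318894 az -42.193672082512954
dark 2515.36 mm2 r 1.6681666800294475 az 163.16548948043072
dark 4.48 mm2 r 35.02308884210144 az 48.914868369439496
dark 8.16 mm2 r 35.42252365807138 az -72.2356728361818
dark 27.04 mm2 r 42.15006613430165 az -95.43133993096905
dark 4.64 mm2 r 35.392195104943184 az 78.81753792618156
dark 4.0 mm2 r 35.197173440361475 az -102.31673133766465
dark 5.28 mm2 r 35.323899644873215 az 108.80717232960875
dark 5.76 mm2 r 35.842175518219356 az 138.6372046947216
white top 282.40000000000003 mm2 r 16.508206001937733 az -139.24642890811072 line az -54.335008500105964
white top 38.72 mm2 r 23.872423158929564 az 134.55131857362574 line az 45.33764416170713
```

View pics/c_rect.png

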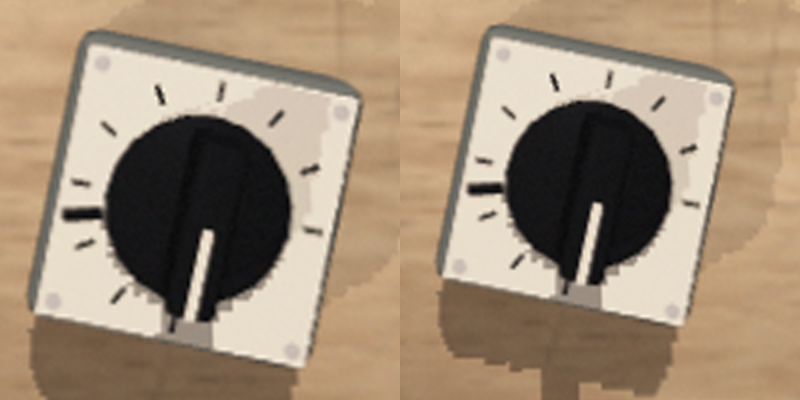

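```bash
cat > ptr.py <<'E'
from rig import *
from h import *
def ptr(f,ctr,h=.071,rmax=.021):
    z=np.load(f); p=z["p"].max(2); cp=camera_params("wrist"); pts=[];w=[]
    u0,v0=wproj(cp,z["pos"],z["R"],[*ctr,h])
    for v in range(int(v0)-40,int(v0)+40):
        for u in range(int(u0)-40,int(u0)+40):
            if p[v,u]>110:
                P=onz(*wray(cp,z["pos"],z["R"],(u,v)),h)[:2]
                if np.hypot(*(P-ctr))<rmax: pts.append(P-ctr)
    q=np.array(pts); d=q.mean(0); vx=np.linalg.svd(q-d)[2][0]; vx*=np.sign(vx@d)
    print(len(q),"az",np.degrees(np.arctan2(d[1],d[0])),"line",np.degrees(np.arctan2(vx[1],vx[0])),"perp mm",(vx[0]*d[1]-vx[1]*d[0])*1e3)
    print("extent along mm",np.min(q@vx)*1e3,np.max(q@vx)*1e3)
if __name__=="__main__":
    ptr("pics/c.npz",np.array([.47503,-.16567]))
E
python3 ptr.py
python3 - <<'E'
import cv2
im=cv2.imread("pics/c.png")[115:220,230:340];cv2.imwrite("pics/c_zoom.png",cv2.resize(im,None,fx=5,fy=5,interpolation=cv2.INTER_CUBIC))
E
```

```text
129 az -167.680643738308 line -101.70799018826115 perp mm -11.027199817960422
extent along mm -1.7046081570805498 20.781727325263894
```

View pics/c_zoom.png

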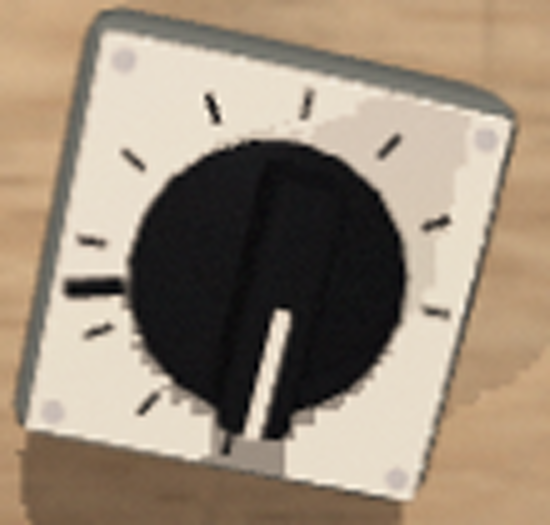

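```bash
python3 - <<'E'
from rig import *
from h import *
z=np.load("pics/c.npz"); cp=camera_params("wrist"); c=np.array([.47503,-.16567])
p=z["p"].astype(float).max(2); P=[]
for v in range(178,202):
    row=p[v,276:294]-60; row[row<0]=0
    # local peak: restrict around expected line
    uc=286.6-(v-177.4)*5.6/25; us=np.arange(276,294); w=row*(abs(us-uc)<3.2)
    if w.sum()<50: continue
    P.append(onz(*wray(cp,z["pos"],z["R"],((us*w).sum()/w.sum(),v)),.071)[:2])
P=np.array(P)-c
for a in P[::2]: print((a*1e3).round(1),end=" ")
r=np.hypot(*P.T)
for rm in (.018,.022,.03):
    q=P[r<rm]; d=q.mean(0); vx=np.linalg.svd(q-d)[2][0]; vx*=np.sign(vx@d); print("\n",rm,np.degrees(np.arctan2(vx[1],vx[0])),"perp",(vx[0]*d[1]-vx[1]*d[0])*1e3)
mk=onz(*wray(cp,z["pos"],z["R"],(230+94/5,115+287/5)),.041)[:2]-c; print(np.hypot(*mk),np.degrees(np.arctan2(mk[1],mk[0])))
E
```

```text
[-0.7 -0. ] [-2.5  0.3] [-4.4  0.7] [-6.3  1.2] [-8.1  1.5] [-10.   2.] [-11.9   2.4] [-13.8   2.9] [-15.7   3.2] [-17.6   3.7] [-19.6   4. ] [-21.5   4.6] 
 0.018 167.74892320551533 perp 0.19702717887392068

 0.022 167.70771520837647 perp 0.20180715480433994

 0.03 167.76139861636378 perp 0.19459577309874182
0.03406325467744434 94.81002853201767
```

```bash
cat >> h.py <<'E'
def Raz(az):
    a=np.radians(az); x=np.array([0,0,-1.]); z=np.array([np.cos(a),np.sin(a),0]); return np.column_stack([x,np.cross(z,x),z])
C=np.array([.4750,-.1657])
E
python3 - <<'E'
from rig import *
from h import *
for a0 in (-102.3,77.7):
    for a in (a0,a0-37,a0-76):
        for z in (.13,.072): 
            q=inverse_kinematics([*C,z],Raz(a)); print(a,z,None if q is None else q.round(2))
E
```

```text
-102.3 0.13 [ 0.49  0.37 -0.29  2.05  0.15  0.75 -1.68]
-102.3 0.072 [ 0.47  0.46 -0.27  2.09  0.2   0.62 -1.73]
-139.3 0.13 [ 0.41  0.36 -0.2   2.05  0.1   0.74 -2.28]
-139.3 0.072 [ 0.4   0.45 -0.18  2.09  0.14  0.61 -2.31]
-178.3 0.13 [-0.32  0.42  0.72  2.09 -0.4   0.77 -2.46]
-178.3 0.072 [-0.16  0.49  0.53  2.12 -0.41  0.63 -2.46]
77.7 0.13 [ 0.92  0.49 -0.85  2.02  0.49  0.84  1.15]
77.7 0.072 [ 0.88  0.59 -0.81  2.06  0.63  0.75  1.03]
40.7 0.13 [ 0.83  0.45 -0.72  2.03  0.41  0.81  0.58]
40.7 0.072 [ 0.79  0.54 -0.69  2.07  0.53  0.71  0.47]
1.7000000000000028 0.13 [ 0.73  0.41 -0.59  2.03  0.32  0.78 -0.02]
1.7000000000000028 0.072 [ 0.69  0.51 -0.55  2.07  0.42  0.67 -0.11]
```

The grasp with tool z at +77.7° leaves joint 7 plenty of range, so I'll use it. Next I open the fingers to about 45 mm, descend and pinch.

```bash
python3 - <<'E'
from rig import *
from h import *
R=Raz(77.7)
movep([*C,.14],R)
command_gripper(.045,40)
print(sense()["time_s"])
hit=move_l([*C,.079],R,feed=.08,until_force=6)
s=sense(); print("down",hit,s["position"],s["wrist_force"],s["time_s"])
p,d=camera("wrist"); cv2.imwrite("pics/d.png",p[:,:,::-1])
E
```

```text
4.95
down False [ 0.47542277 -0.16561654  0.07929178] [-0.44318805  0.13086459 -0.77915975] 5.8667
```

View pics/d.png

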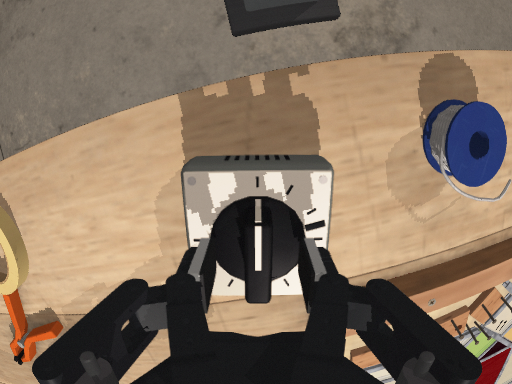

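The picture shows the bar at (258,250), square and central between the fingers, with the slots at the front. Now I pinch it, bear down and read the force.

```bash
python3 - <<'E'
from rig import *
from h import *
R=Raz(77.7)
command_gripper(.0,70)
s=sense(); print(s["finger_gap"],s["position"],s["wrist_force"],s["ft_torque"],s["time_s"])
hit=move_l([*C,.062],R,feed=.03,until_force=18)
s=sense(); print("press",hit,s["position"],s["wrist_force"],s["ft_torque"],s["time_s"])
sleep(.2); s=sense(); print(s["position"],s["wrist_force"],s["finger_gap"])
E
```

```text
0.012194871098946217 [ 0.47531698 -0.16559768  0.07938704] [-0.04342638  0.75074944  3.06009457] [ 0.10325033  0.00397837 -0.00824537] 6.3083
press True [ 0.47540996 -0.16548931  0.07934473] [-1.48910576 -0.61684537  6.12984359] [ 0.02048231  0.31480729 -0.0446763 ] 6.5333
[ 0.47539091 -0.16549731  0.0793319 ] [-0.68081972  0.4802119   6.89987854] 0.01218842309929978
```

```bash
python3 - <<'E'
from rig import *
from h import *
R=Raz(77.7)
z=.0785
while z>.070:
    hit=move_l([*C,z],R,feed=.03,until_force=30)
    s=sense(); print(round(z,4),hit,s["position"].round(4),s["wrist_force"].round(1),s["time_s"])
    if s["wrist_force"][2]>24 or hit: break
    z-=.001
E
```

```text
0.0785 False [ 0.4754 -0.1655  0.0793] [-1.9  0.8  7.9] 6.9833
0.0775 False [ 0.4754 -0.1655  0.0792] [-4.8  0.3 17. ] 7.2333
0.0765 False [ 0.4755 -0.1655  0.0791] [-7.6  1.7 26. ] 7.4833
```

Commanding 1 mm lower adds about 9 N, and it now holds 26 N down. I'll turn clockwise from here in steps.

```bash
python3 - <<'E'
from rig import *
from h import *
z=.0765
for k in (6,14,22,30):
    move_l([*C,z],Raz(77.7-k),feed=.08)
    s=sense(); zz=s["tcp_rot"][:,2]; print(k,"az",np.degrees(np.arctan2(zz[1],zz[0])).round(2),s["position"].round(4),s["wrist_force"].round(1),s["ft_torque"].round(2),round(s["time_s"],2))
    if not 15<s["wrist_force"][2]<40: break
sn=sense(); p,d=camera("wrist"); cv2.imwrite("pics/e.png",p[:,:,::-1])
E
```

```text
6 az 71.65 [ 0.4755 -0.1655  0.0791] [-5.4  1.4 26. ] [ 0.37  1.61 -0.24] 7.74
14 az 63.65 [ 0.4755 -0.1654  0.0791] [-6.8  1.9 25.4] [ 0.4   1.56 -0.26] 8.03
22 az 55.66 [ 0.4755 -0.1653  0.0791] [-6.9  2.2 25. ] [ 0.47  1.58 -0.23] 8.32
30 az 47.66 [ 0.4755 -0.1653  0.0792] [-6.9  2.1 25.4] [ 0.49  1.54 -0.22] 8.62
```

View pics/e.png

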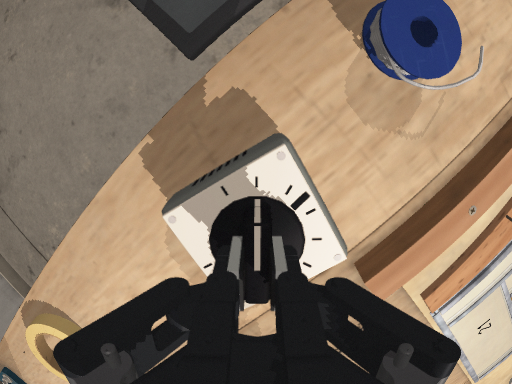

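The case stays put while the knob turns: it now appears rotated about 30° in the wrist view, and the mark is at (300,200). I'll go on to just short of the mark.

```bash
python3 - <<'E'
from rig import *
from h import *
z=.0765
for k in (38,46,54,62,68,72):
    move_l([*C,z],Raz(77.7-k),feed=.08)
    s=sense(); zz=s["tcp_rot"][:,2]; print(k,"az",np.degrees(np.arctan2(zz[1],zz[0])).round(2),s["wrist_force"].round(1),s["ft_torque"].round(2),round(s["time_s"],2))
    if not 15<s["wrist_force"][2]<40: break
s=sense(); p,d=camera("wrist"); cv2.imwrite("pics/f.png",p[:,:,::-1]); np.savez("pics/f.npz",p=p,d=d,pos=s["position"],R=s["tcp_rot"])
c=p[130:290,170:390,::-1]; cv2.imwrite("pics/f_z.png",cv2.resize(c,None,fx=3.5,fy=3.5,interpolation=cv2.INTER_CUBIC))
E
```

```text
38 az 39.66 [-7.6  2.  24.1] [ 0.5   1.51 -0.25] 8.96
46 az 31.66 [-6.2  2.8 25.2] [ 0.57  1.56 -0.24] 9.25
54 az 23.66 [-6.2  3.6 24.2] [ 0.6   1.5  -0.24] 9.54
62 az 15.66 [-6.7  3.2 24.4] [ 0.65  1.46 -0.23] 9.83
68 az 9.66 [-5.5  2.6 24. ] [ 0.7   1.45 -0.27] 10.09
72 az 5.69 [-4.7  2.6 24.6] [ 0.62  1.4  -0.11] 10.34
```

View pics/f_z.png

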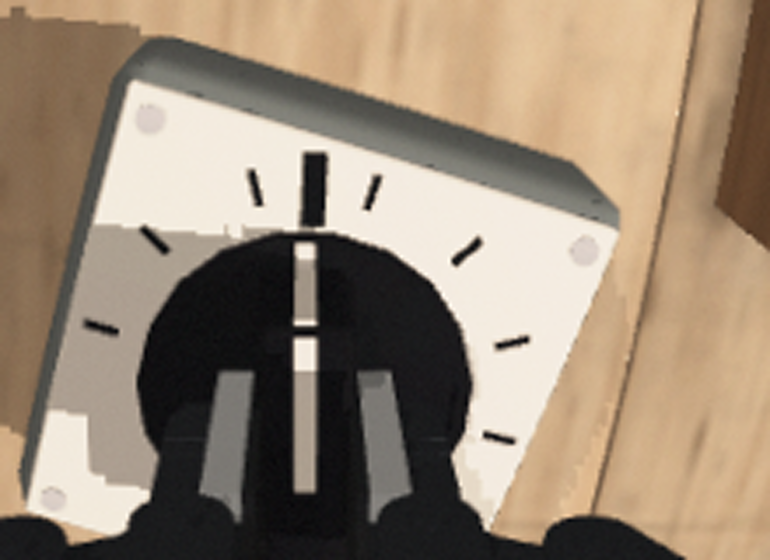

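The pointer line (column 305 in the zoom) is slightly left of the mark (column 315). I'll compute both azimuths from pixels.

```bash
cat > fm.py <<'E'
import sys
from rig import *
from h import *
z=np.load(sys.argv[1]); cp=camera_params("wrist")
g=cv2.cvtColor(z["p"],cv2.COLOR_RGB2GRAY); P=lambda u,v,h:onz(*wray(cp,z["pos"],z["R"],(u,v)),h)[:2]
u0,v0=wproj(cp,z["pos"],z["R"],[*C,.041])
sub=(g<100).astype(np.uint8); n,l,st,ce=cv2.connectedComponentsWithStats(sub)
for i in range(1,n):
    if not 5<st[i,4]<300: continue
    q=P(*ce[i],.041)-C
    if .030<np.hypot(*q)<.040:
        vs,us=np.nonzero(l==i); pp=np.array([P(a,b,.041) for a,b in zip(us,vs)]); e=np.linalg.svd(pp-pp.mean(0))[2][0]; e*=np.sign(e@q)
        print("mark" if st[i,4]>35 else "thin",st[i,4],"r %.1f az %.2f line %.2f"%(np.hypot(*q)*1e3,np.degrees(np.arctan2(q[1],q[0])),np.degrees(np.arctan2(e[1],e[0]))),ce[i])
# pointer on top of bar
pp=[]; w=z["p"].max(2)
for v in range(int(v0)-80,int(v0)+60):
    for u in range(int(u0)-80,int(u0)+80):
        if w[v,u]>115:
            q=P(u,v,.071)-C
            if .010<np.hypot(*q)<.0235: pp.append((*q,u,v))
pp=np.array(pp); az=np.degrees(np.arctan2(pp[:,1],pp[:,0])); m=abs(az-float(sys.argv[2]))<15; q=pp[m][:,:2]; d=q.mean(0); e=np.linalg.svd(q-d)[2][0]; e*=np.sign(e@d)
print("pointer n",m.sum(),"az %.2f line %.2f"%(np.degrees(np.arctan2(d[1],d[0])),np.degrees(np.arctan2(e[1],e[0]))),pp[m][:,2:].mean(0), "r",np.hypot(*d))
E
python3 fm.py pics/f.npz 95
```

```text
mark 138 r 34.1 az 94.32 line 92.97 [259.20289855 184.25362319]
thin 20 r 35.5 az 109.22 line 109.12 [242.5 183.5]
thin 20 r 35.3 az 79.27 line 77.73 [276.  184.5]
thin 29 r 35.6 az 139.03 line 139.24 [213.86206897 198.37931034]
thin 19 r 34.8 az 49.14 line 48.24 [302.78947368 201.63157895]
thin 26 r 36.0 az 168.46 line 166.55 [198.26923077 223.23076923]
thin 16 r 35.0 az 18.65 line 21.08 [316.1875 227.5625]
thin 14 r 35.0 az -11.72 line -11.31 [312.57142857 254.85714286]
pointer n 157 az 97.68 line 94.12 [256.68789809 237.44585987] r 0.016725652527722408
```

The case hasn't moved: the thin marks are still at −11°. In the grip, the pointer is at 95.7° and the mark at 93.4–94.3°. I'll turn 2° more, unload, release, back off and look.

```bash
python3 - <<'E'
from rig import *
from h import *
R=Raz(77.7-74)
move_l([*C,.0765],R,feed=.08)
s=sense(); zz=s["tcp_rot"][:,2]; print("az",np.degrees(np.arctan2(zz[1],zz[0])),s["wrist_force"].round(1))
move_l([*C,.0792],R,feed=.03); s=sense(); print(s["wrist_force"].round(1),s["position"])
command_gripper(.045)
move_l([*C,.17],R,feed=.1)
s=sense(); p,d=camera("wrist"); cv2.imwrite("pics/g.png",p[:,:,::-1]); np.savez("pics/g.npz",p=p,d=d,pos=s["position"],R=s["tcp_rot"])
c=p[120:280,150:370,::-1]; cv2.imwrite("pics/g_z.png",cv2.resize(c,None,fx=3.5,fy=3.5,interpolation=cv2.INTER_CUBIC)); print(s["time_s"],s["finger_gap"])
E
python3 fm.py pics/g.npz 94
```

```text
az 3.7405418105937183 [-5.8  3.8 24.6]
[0.  0.1 4.9] [ 0.47522951 -0.16579794  0.07935034]
12.3667 0.04505697942264309
mark 55 r 33.7 az 94.61 line 93.06 [258.47272727 154.38181818]
thin 6 r 35.0 az 110.10 line 106.21 [247.33333333 154.5       ]
thin 7 r 34.3 az 79.48 line 77.30 [269.14285714 154.85714286]
thin 12 r 35.8 az 140.49 line 139.96 [228.33333333 165.08333333]
thin 11 r 36.2 az 169.64 line 168.28 [218.45454545 182.90909091]
thin 6 r 34.3 az 17.40 line 17.49 [297.5        183.66666667]
thin 9 r 34.8 az -13.66 line -13.31 [296.55555556 203.77777778]
thin 7 r 35.6 az -43.69 line -42.92 [285.71428571 220.28571429]
pointer n 82 az 97.21 line 93.46 [258.01219512 184.26829268] r 0.01622249854269608
```

View pics/g_z.png

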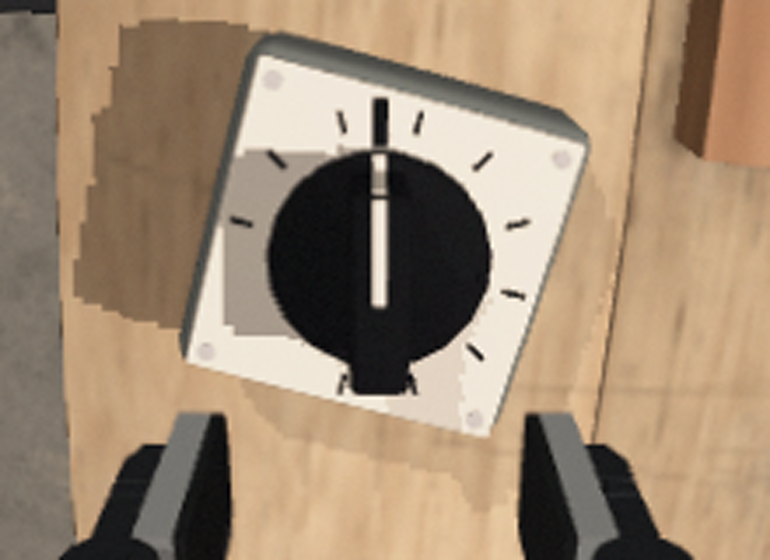

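The pointer line (zoom columns 378–380) runs straight into the thick mark (column 380). Line azimuth is 93.5° against 93.1° for the mark. The gripper is clear, so I'm handing in.

```bash
python3 - <<'E'
from rig import *
print(sense()["time_s"],sense()["wrist_force"]); finish_job()
E
```

```text
12.4167 [ 0.355786   -0.0720094   0.70328124]
the job is handed in; nothing more can be done
```

The square timer is set: its pointer now stands at the long thick mark. I pinched the knob bar, bore down with about 25 N, turned it 74° clockwise, then let go and backed off. I handed the job in at 12.4 s, and the gripper never went near the round timer.

- **Pointer:** after release, the pointer line's direction measured 93.5° and the mark's own direction 93.1°. In the picture the two are in line to within about a pixel.
- **Disagreement:** the angles taken from centroids about my estimated knob axis differed more, 97.2° for the pointer and 94.6° for the mark. I put that down to a 1–2 mm error in the calibration or the axis position, and trusted the line directions.
- **Case:** it stayed in place, with the dial marks where they were before the turn to within 1–2°.

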